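Tilt up the timing tester's display

TASK

On the watchmaker's bench, raise the display of the white timing tester (the one with the purple tab) to 45 degrees above lying flat, so that the watchmaker sitting opposite can read it, then let go and leave it there. Leave the grey tester's display shut and do not disturb the watch movement in its purple holder.

Things in the scene. Friction and masses are not known exactly. Their poses are not given: they have to be found in the camera images.
- white_tester_display (a joint): Display hinge of the fixed white tester, rad: 0 flat, grows as the near edge is raised, to 1.5; starts at 0 to 0.16. Box 112 mm deep, 140 wide, 50 high, with a low keypad behind; on it a black panel 110 x 128 x 12 mm, screen upward, purple tab on the edge nearest the robot. Hinge at the far edge, 57 mm above the bench; stiff: about 5 N at the tab to raise, stays where left
- white_tester_tab (a point): Grip point amid the purple tab, a bar 24 mm wide (y) and 10 thick, upright flat sides, 42 long beyond the panel, clear of the box, free below. Point 12 mm from its free end, 30 from the panel, 140 from the hinge axis. Frame turns with the display: x straight to the hinge axis (140 mm along +x), y parallel to it, z square to the screen. Tester yaw up to 17 degrees: x about away from the robot
- grey_tester_display (a joint): Display hinge of the other tester, rad: 0 shut, as it starts and is to stay. Same shape and size as the white tester, but with a dark grey box and a yellow tab. Either tester may stand on the left or the right; their centres are 280 to 450 mm apart
- holder: Purple round movement holder, 32 mm across, with a bare silvery watch movement on top (31 mm high in all), standing loose on the mat near the robot, nearer than the testers and between them. Origin at the centre of its underside, z up
Things that resemble listed ones, but are neither listed nor needed, are in the scene too. Leave any yellow look-alike of the holder alone.

How it is judged:
By the outcome, as a careful person would: the job done as asked, in the order asked, and still so for the second after the job is handed in, with the robot touching nothing.
It also fails if it takes over 32 s, if anything falls off the work surface, if the arm or the gripper's body presses on something with over 40 N, if the wrist force passes 120 N, or if a joint passes its speed limit or range.

ROBOT

A 6-joint arm with a two-finger parallel gripper is mounted at the origin on the work surface. World frame = base frame: x ahead of the robot, y to its left, z up, the work surface at z = 0. Lengths are in m, angles in rad, forces in N, time in s.
With the tool pointing down it reaches from about 0.375 to 0.975 m from the base axis. Payload 3.8 kg.
Tool frame: the origin (TCP) lies midway between the tips of the shut fingers; the grasp point (between the pads) lies 19 mm behind it; z points along the fingers, y is the line along which they close (so a half turn about z gives the same grasp; the last joint's range is limited). The gripper opens to 85 mm and grips with 20 to 120 N. Pads are 22 mm wide; open, the fingers measure 114 mm over their backs; the gripper's body (76 mm by 85 mm) begins 54 mm behind the grasp point. The pads swing forward as they close: fully open they stand 13 mm farther back than shut.
Start: joints at [-1.225, 0.264, 1.604, -0, 1.274, -0.037], TCP at [0.252, -0.626, 0.231] pointing down, gripper open.
Joint ranges: [-2.63, 2.63], [-0.94, 2.18], [0.31, 2.57], [-1.31, 4.45], [0, 2.66], [-2.55, 2.55]. Speed limits (rad/s): [2.57, 2.57, 3.14, 3.14, 3.14, 3.14].

INTERFACE

Orientations are given as a rotation vector (axis times angle).
In Python, from workcell import read_state, vision, ticket gives the robot as it stands. The module is installed in compiled form; this text tells all that it offers.
- The arm moves only by the tool jog_arm, never from a script. Its arguments are lists of equal length, an entry for each row: "turn": the turn, a rotation vector about the tool's x, y, z in rad, a list of three; "delta_pos": the shift along the tool's x, y, z in m, a list of three; "gripper": the finger opening in m, from 0 to 0.0854. In form: {"turn": [[rx, ry, rz], ...], "delta_pos": [[dx, dy, dz], ...], "gripper": [gripper, ...]}. A call has 1 to 20 rows; each row shifts and turns the commanded pose from where the row before left it, along the tool's axes as they then stand; what a row does not reach is not made up. A row lasts 1/12 s, in which the tool goes at most 41.7 mm and 7.16 degrees, less where a joint would pass 70% of its speed; a pose out of reach is approached as far as the arm can. A call with a gripper value outside its range is refused whole. The fingers move at their own pace and stop on an object; "grip_force" is the grip in N (left out, the last holds). Time passes only in rows, so rows that do not move let the fingers close. It gives the time, the measured TCP pose, the force, the opening and the grip force at its end, in the units of the state.
- read_state(): the state, without advancing time (a new reading comes with each control period).
- vision.read_camera(name): name is "side" or "top" or "wrist"; returns the picture (480x640x3 uint8, red, green, blue); there is no depth.
- vision.calibration(name): a dict with "vfov" (degrees; the focal length in pixels is half the picture's height over the tangent of half this angle, whatever the lens; pixels are square), "cx", "cy" (the principal point, pixels), "dist" ([k1, k2, p1, p2, k3] as OpenCV has them; the pictures are not rectified), "R" (3x3) and "t" (3): a world point X has camera coordinates R X + t; the wrist camera has in their place "mount" (4x4, takes a point from camera to tool coordinates, whose origin is the TCP and whose axes are the flange's). Camera axes: x right, y down, z forward; pixel columns grow to the right and rows downward; lengths in m; the calibration is good to about 2 mm. A picture is of the moment at which its call begins: read the wrist's pose just before it. calibration takes no time and is no camera call.
- ticket.finish_job(): hands the job in; it is judged then, once.
The state is a dict: "time": time; "q": joint angles; "joint_vel": joint speeds; "joint_torque": joint torques, N m; "tool_pos": TCP position; "tcp_rot": TCP orientation; "wrist_force": force on the tool from outside, world axes, zero at the start; "torque": the same for the moment, N m; "width": opening from 0.0 (shut) to 1.0 (fully open); "grip_force": force on a finger pad.
Only numpy, scipy, OpenCV 4.12 (cv2) and the standard library are available. Lean on these libraries where they do the work, as an engineer would, in place of code of your own. Each camera call takes 0.05 s, during which the arm holds its last target. There are 200 camera calls.

## Working session

There is one attempt and no reset: what is moved stays moved. The work goes in short steps, Python scripts to look and compute and a tool call to move; the robot and the scene stay as the last step left them, time stands still between calls to the robot, and variables do not carry over. Pictures are saved under pics/ and viewed, at most 10 in all, crops included, and the job is handed in when it is done.

Besides the shell and the picture viewer there is one more tool, called after "Request:" by a JSON object that holds its "name" and its "arguments", one argument or row to a line. jog_arm: Moves the arm, as the interface text tells. Its arguments: {"type":"object","properties":{"turn":{"type":"array","items":{"type":"array","items":{"type":"number"}}},"delta_pos":{"type":"array","items":{"type":"array","items":{"type":"number"}}},"gripper":{"type":"array","items":{"type":"number"}},"grip_force":{"type":"number"}},"required":["turn","delta_pos","gripper"]}

```bash
mkdir -p pics
python3 - <<'E'
from workcell import read_state, vision
import cv2
s=read_state();print(s)
for n in("top","side"):
    im=vision.read_camera(n);cv2.imwrite(f"pics/{n}0.png",im[:,:,::-1]);print(n,vision.calibration(n))
print(vision.calibration("wrist"))
E
```

```text
{'time': 0.0, 'q': array([-1.22489353e+00,  2.64766221e-01,  1.60538913e+00, -3.35113330e-05,
        1.27368181e+00, -3.69198789e-02]), 'joint_vel': array([ 1.33097610e-03, -1.06872706e-03,  1.08799234e-03,  7.55839041e-04,
       -3.69896652e-05,  1.40539210e-04]), 'joint_torque': array([ 2.18339432e-03, -5.15107906e+01, -3.67311144e+01, -1.82166436e-04,
        1.30821060e-02, -1.15693695e-05]), 'tool_pos': array([ 0.25186648, -0.62545915,  0.22994504]), 'tcp_rot': array([-3.08204142e+00, -5.97265358e-01,  5.91820060e-04]), 'wrist_force': array([0.07259874, 0.98685059, 0.58215981]), 'torque': array([0.05213274, 0.0001079 , 0.01531686]), 'grip_force': 0.0, 'width': 1.0025429271482211}
top {'vfov': 45.28633317027265, 'cx': 315.06095000251526, 'cy': 232.28973278070507, 'dist': array([-0.17300504,  0.        ,  0.        ,  0.        ,  0.        ]), 'R': array([[-0.00748321, -0.99918551, -0.03965252],
       [-0.99615879,  0.01090848, -0.08688312],
       [ 0.0872449 ,  0.03885004, -0.99542905]]), 't': array([0.00784938, 0.53015775, 0.91576716])}
side {'vfov': 55.97435885688799, 'cx': 324.0570457494915, 'cy': 237.8716159951293, 'dist': array([-0.04275973,  0.        ,  0.        ,  0.        ,  0.        ]), 'R': array([[-0.94676376, -0.32124969, -0.02090508],
       [-0.21451932,  0.677969  , -0.70309281],
       [ 0.24004134, -0.66117825, -0.71079074]]), 't': array([0.50834399, 0.15120181, 0.63854051])}
{'vfov': 66.89142572532063, 'cx': 322.05828265044306, 'cy': 249.73591552147806, 'dist': array([-0.05656808,  0.        ,  0.        ,  0.        ,  0.        ]), 'mount': array([[-7.96989046e-04, -9.48581032e-01, -3.16533395e-01,
         8.08453241e-02],
       [ 9.99999564e-01, -6.01827877e-04, -7.14320172e-04,
         1.91842896e-04],
       [ 4.87091945e-04, -3.16533826e-01,  9.48581098e-01,
        -1.43126754e-01],
       [ 0.00000000e+00,  0.00000000e+00,  0.00000000e+00,
         1.00000000e+00]])}
```

View pics/top0.png

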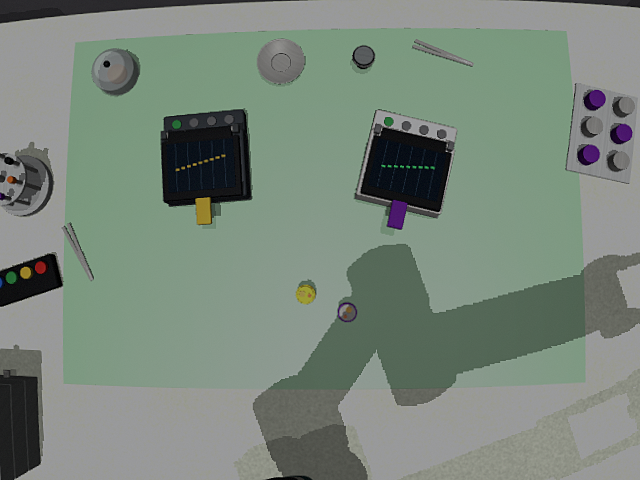

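View pics/side0.png

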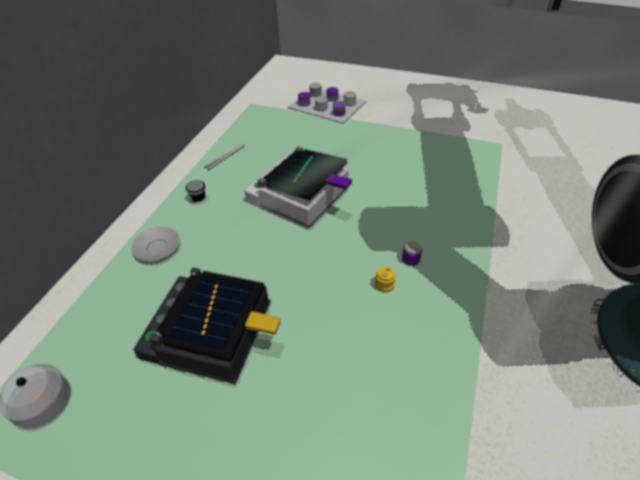

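The white tester is on the right, with its tab at top px (397,215) and side px (339,182). The holder is at top px (347,312), side px (412,253), with the yellow look-alike beside it. Next I'll triangulate.

```bash
cat > h.py <<'E'
import numpy as np, cv2
from workcell import read_state, vision
from scipy.spatial.transform import Rotation as Ro
def cam(n,state=None):
    c=vision.calibration(n);f=240/np.tan(np.radians(c["vfov"]/2))
    K=np.array([[f,0,c["cx"]],[0,f,c["cy"]],[0,0,1]])
    if n=="wrist":
        T=np.eye(4);T[:3,:3]=Ro.from_rotvec(state["tcp_rot"]).as_matrix();T[:3,3]=state["tool_pos"]
        M=np.linalg.inv(T@c["mount"]);R,t=M[:3,:3],M[:3,3]
    else: R,t=np.array(c["R"]),np.array(c["t"])
    return K,np.array(c["dist"]),R,t
def proj(C,X):
    K,d,R,t=C;return cv2.projectPoints(np.atleast_2d(X).astype(float),cv2.Rodrigues(R)[0],t,K,d)[0][:,0]
def onplane(C,uv,z):
    K,d,R,t=C;p=cv2.undistortPoints(np.array(uv,float).reshape(-1,1,2),K,d)[:,0]
    D=np.c_[p,np.ones(len(p))]@R;o=-R.T@t
    return o+D*((z-o[2])/D[:,2])[:,None]
def purple(im,box):
    h=cv2.cvtColor(im,cv2.COLOR_RGB2HSV);m=cv2.inRange(h,(125,110,40),(155,255,255))
    k=np.zeros_like(m);x0,y0,x1,y1=box;k[y0:y1,x0:x1]=m[y0:y1,x0:x1];return k
# tester model: p = hinge x,y (axis centre), yaw, ang -> points in tester
def pts(p,L):  # L rows: r (distance from hinge toward robot), y, z(normal)
    x,y,yaw,a=p;L=np.atleast_2d(L)
    X=np.c_[-L[:,0]*np.cos(a)+L[:,2]*np.sin(a),L[:,1],L[:,0]*np.sin(a)+L[:,2]*np.cos(a)]
    return X@Ro.from_euler("z",yaw).as_matrix().T+[x,y,.057]
E
python3 - <<'E'
from h import *
T=cv2.imread("pics/top0.png")[:,:,::-1].copy();S=cv2.imread("pics/side0.png")[:,:,::-1].copy()
for im,b in((T,(370,190,430,240)),(S,(315,165,365,200))):
    m=purple(im,b);c=max(cv2.findContours(m,0,2)[0],key=cv2.contourArea);print(cv2.contourArea(c),cv2.boxPoints(cv2.minAreaRect(c)).round(1).tolist(),cv2.moments(m,True)["m10"]/m.astype(bool).sum(),cv2.moments(m,True)["m01"]/m.astype(bool).sum())
print(onplane(cam("top"),[[347,312],[397,215],[305,293]],.03))
a=cv2.resize(T[95:245,335:475],None,fx=4,fy=4,interpolation=2);b=cv2.resize(S[140:230,240:360],None,fx=4,fy=4,interpolation=2)
cv2.imwrite("pics/a.png",a[:,:,::-1]);cv2.imwrite("pics/b.png",b[:,:,::-1])
E
```

```text
373.0 [[386.29998779296875, 225.39999389648438], [392.3999938964844, 199.0], [407.3999938964844, 202.5], [401.29998779296875, 228.89999389648438]] 396.95641646489105 213.85230024213075
220.0 [[324.29998779296875, 182.5], [327.5, 171.1999969482422], [351.20001220703125, 177.89999389648438], [347.8999938964844, 189.3000030517578]] 337.6024096385542 180.66265060240963
[[ 0.40075007 -0.04759451  0.03      ]
 [ 0.55629728 -0.13045917  0.03      ]
 [ 0.43169371  0.01964125  0.03      ]]
```

View pics/a.png

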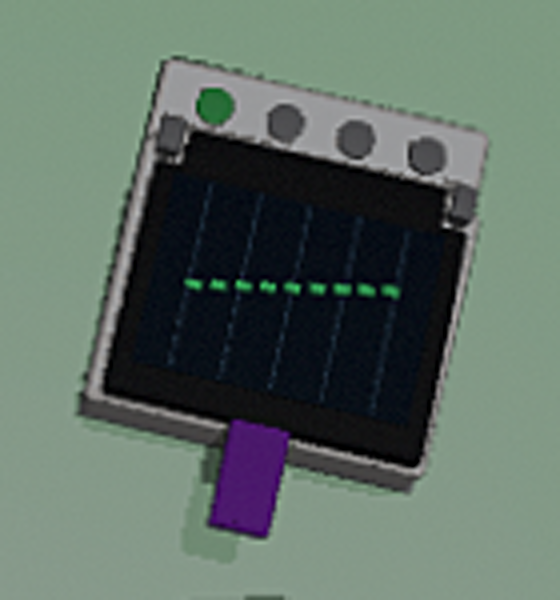

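View pics/b.png

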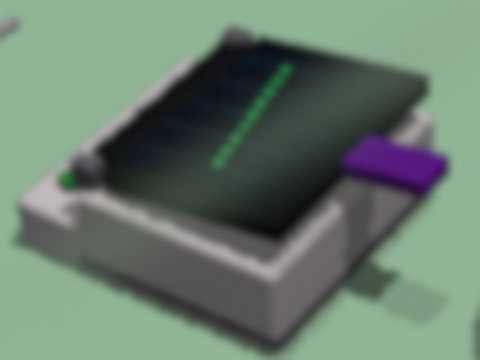

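Crop a shows the panel near corners at top px (361,192) and (439.5,211.5), and the tab end at (387.5,227)–(401.5,229). Crop b shows the panel slightly raised, with near corners at side px (346,161) and (309,200). I'll fit the model to these points.

Run:
```python
from h import *
from scipy.optimize import least_squares
L=[[.110,.064,.006],[.110,-.064,.006],[.152,.012,.005],[.152,-.012,.005],[.110,.012,.005],[.110,-.012,.005]]
ut=[[361.2,192],[439.5,211.5],[387.5,226.8],[401.5,229.2],[392.7,200],[407.2,203]]
us=[[308.7,200],[346.2,161.2],[345,186.2],[351.7,179.5],[325.7,180],[332.5,174.3]]
ct,cs=cam("top"),cam("side")
f=lambda p:np.r_[(proj(ct,pts(p,L))-ut).ravel(),(proj(cs,pts(p,L))-us).ravel()]
r=least_squares(f,[.72,-.17,-.2,.08],loss="soft_l1");p=r.x
print(p,f(p).round(1).tolist());print("tab",pts(p,[.14,0,0]))
```

```text
[ 0.67829886 -0.15800646 -0.24195857  0.06315108] [-1.0, 0.6, 0.7, -0.2, -0.6, -0.6, 0.5, 0.5, -0.0, 0.3, 0.5, 0.8, -0.3, -3.6, 0.2, -2.3, -0.1, 1.1, 0.1, 0.5, -1.0, 0.8, -0.7, -0.5]
tab [[ 0.54264793 -0.12452868  0.06583528]]
```

```bash
cat >> h.py <<'E'
def Rtool(yaw,tilt): # tool x forward along tester x, z down, tilted forward
    return Ro.from_euler("z",yaw)*Ro.from_matrix(np.diag([1.,-1,-1]))*Ro.from_euler("y",tilt)
E
python3 - <<'E'
from h import *
s=read_state();R0=Ro.from_rotvec(s["tcp_rot"]);G=np.array([.5426,-.1245,.066]);R=Rtool(-.242,.5)
tgt=G+R.apply([0,0,.019-.12]);print("tgt",tgt)
print("shift tool",R0.inv().apply(tgt-s["tool_pos"]))
print("yaw-level then tilt", (R0.inv()*Rtool(-.242,0)).as_rotvec(),(R0.inv()*R).as_rotvec())
E
```

```text
tgt [ 0.49558901 -0.11289592  0.15463584]
shift tool [ 0.41752719 -0.38435229  0.07623663]
yaw-level then tilt [-1.99703008e-03  5.77793577e-04  6.24806227e-01] [-0.15811679  0.48407024  0.61108097]
```

Request:
{"name": "jog_arm", "arguments": {
  "turn": [
    [0, 0, 0],
    [0, 0, 0],
    [0, 0, 0],
    [0, 0, 0],
    [0, 0, 0],
    [0, 0, 0],
    [0, 0, 0],
    [0, 0, 0],
    [0, 0, 0],
    [0, 0, 0],
    [0, 0, 0],
    [0, 0, 0],
    [0, 0, 0],
    [0, 0, 0],
    [0, 0, 0],
    [0, 0, 0],
    [0, 0, 0.104],
    [0, 0, 0.104],
    [0, 0, 0.104],
    [0, 0, 0.104]
  ],
  "delta_pos": [
    [0.026, -0.024, 0.0047],
    [0.026, -0.024, 0.0047],
    [0.026, -0.024, 0.0047],
    [0.026, -0.024, 0.0047],
    [0.026, -0.024, 0.0047],
    [0.026, -0.024, 0.0047],
    [0.026, -0.024, 0.0047],
    [0.026, -0.024, 0.0047],
    [0.026, -0.024, 0.0047],
    [0.026, -0.024, 0.0047],
    [0.026, -0.024, 0.0047],
    [0.026, -0.024, 0.0047],
    [0.026, -0.024, 0.0047],
    [0.026, -0.024, 0.0047],
    [0.026, -0.024, 0.0047],
    [0.026, -0.024, 0.0047],
    [0, 0, 0],
    [0, 0, 0],
    [0, 0, 0],
    [0, 0, 0]
  ],
  "gripper": [0.085, 0.085, 0.085, 0.085, 0.085, 0.085, 0.085, 0.085, 0.085, 0.085, 0.085, 0.085, 0.085, 0.085, 0.085, 0.085, 0.085, 0.085, 0.085, 0.085]
}}

```text
time: 1.77
tool_pos: [0.4942, -0.1139, 0.1555]
tcp_rot: [-3.141, 0.058, 0.002]
wrist_force: [0.5, -1.3, 0.3]
width: 0.997
grip_force: 0.0
```

Request:
{"name": "jog_arm", "arguments": {
  "turn": [
    [0, 0, 0.104],
    [0, 0, 0.105],
    [0, 0.1, 0],
    [0, 0.1, 0],
    [0, 0.1, 0],
    [0, 0.1, 0],
    [0, 0.1, 0],
    [0, 0, 0],
    [0, 0, 0]
  ],
  "delta_pos": [
    [0, 0, 0],
    [0, 0, 0],
    [0, 0, 0],
    [0, 0, 0],
    [0, 0, 0],
    [0, 0, 0],
    [0, 0, 0],
    [0, 0, 0],
    [0, 0, 0]
  ],
  "gripper": [0.06, 0.06, 0.06, 0.06, 0.06, 0.06, 0.06, 0.06, 0.06]
}}

```text
time: 2.52
tool_pos: [0.4922, -0.1139, 0.1542]
tcp_rot: [2.968, -0.362, 0.75]
wrist_force: [0.2, 0.2, -0.6]
width: 0.703
grip_force: 0.0
```

Run:
```python
from h import *
s=read_state();im=vision.read_camera("wrist");cv2.imwrite("pics/w1.png",im[:,:,::-1])
np.save("w1.npy",np.r_[s["tool_pos"],s["tcp_rot"]])
print(s["time"],s["tool_pos"],s["tcp_rot"],Rtool(-.242,.5).as_rotvec(),s["q"])
p=[0.6783,-0.158,-.242,.063]
print(proj(cam("wrist",s),pts(p,[[.110,.064,.006],[.110,-.064,.006],[.152,.012,.005],[.152,-.012,.005],[.110,.012,.005],[.110,-.012,.005]])).round(1).tolist())
```

```text
2.5167 [ 0.49217005 -0.11387646  0.15420627] [ 2.9678381  -0.36151806  0.75047763] [ 2.96554039 -0.36059192  0.75722678] [-0.29359916 -0.30332027  2.38956088  0.04612376  0.56105958  1.48676315]
[[229.5, 201.8], [408.5, 201.6], [301.5, 259.5], [336.3, 259.5], [302.2, 202.1], [335.7, 202.0]]
```

View pics/w1.png

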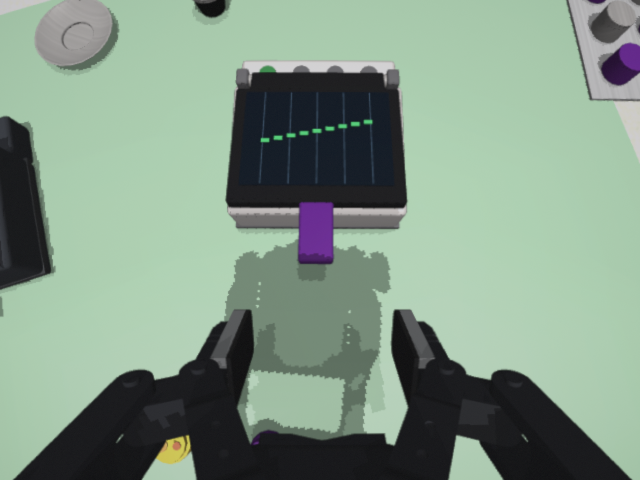

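The wrist view matches the model to about 3 px: tab end at px (299,260)–(333,260), centred between the fingers, with the fingers clear. I'll refine the fit and plan the approach.

Run:
```python
from h import *
from scipy.optimize import least_squares
w=np.load("w1.npy");cw=cam("wrist",dict(tool_pos=w[:3],tcp_rot=w[3:]));ct,cs=cam("top"),cam("side")
L=[[.110,.064,.006],[.110,-.064,.006],[.152,.012,.005],[.152,-.012,.005],[.110,.012,.005],[.110,-.012,.005]]
ut=[[361.2,192],[439.5,211.5],[387.5,226.8],[401.5,229.2],[392.7,200],[407.2,203]]
us=[[308.7,200],[346.2,161.2],[345,186.2],[351.7,179.5],[325.7,180],[332.5,174.3]]
uw=[[299,261],[333,261],[300,203],[333,203]]
f=lambda p:np.r_[(proj(ct,pts(p,L))-ut).ravel(),(proj(cs,pts(p,L))-us).ravel(),(proj(cw,pts(p,L[2:]))-uw).ravel()]
p=least_squares(f,[.68,-.158,-.24,.07],loss="soft_l1").x;print(p,f(p).round(1).tolist());np.save("p.npy",p)
G=pts(p,[.14,0,0])[0];s=read_state();R=Ro.from_rotvec(s["tcp_rot"]);print("G",G)
print("to grasp, tool",R.inv().apply(G-s["tool_pos"])+[0,0,.019], (R.inv()*Rtool(p[2],.5)).as_rotvec())
```

```text
[ 0.67746946 -0.15651671 -0.24396812  0.07427007] [-2.0, 0.8, -0.2, 0.2, -1.6, -0.3, -0.5, 0.8, -1.0, 0.6, -0.5, 1.1, -0.4, -3.5, 0.3, -2.2, -0.1, 1.0, 0.2, 0.4, -1.0, 0.9, -0.6, -0.4, 0.1, -0.4, 1.2, -0.4, 0.0, -0.1, 0.8, -0.1]
G [ 0.54198978 -0.12279222  0.06738825]
to grasp, tool [-0.00039981 -0.00340351  0.12010616] [-0.00081532  0.00134741  0.00141385]
```

Request:
{"name": "jog_arm", "arguments": {
  "turn": [
    [0, 0, 0],
    [0, 0, 0],
    [0, 0, 0],
    [0, 0, 0],
    [0, 0, 0],
    [0, 0, 0],
    [0, 0, 0],
    [0, 0, 0],
    [0, 0, 0],
    [0, 0, 0],
    [0, 0, 0],
    [0, 0, 0],
    [0, 0, 0],
    [0, 0, 0],
    [0, 0, 0],
    [0, 0, 0],
    [0, 0, 0],
    [0, 0, 0]
  ],
  "delta_pos": [
    [0, -0.0015, 0.012],
    [0, -0.0015, 0.015],
    [0, 0, 0.015],
    [0, 0, 0.015],
    [0, 0, 0.015],
    [0, 0, 0.015],
    [0, 0, 0.015],
    [0, 0, 0.012],
    [0, 0, 0.009],
    [0, 0, 0],
    [0, 0, 0],
    [0, 0, 0],
    [0, 0, 0],
    [0, 0, 0],
    [0, 0, 0],
    [0, 0, 0],
    [0, 0, 0],
    [0, 0, 0]
  ],
  "gripper": [0.06, 0.06, 0.06, 0.06, 0.06, 0.06, 0.06, 0.06, 0.06, 0.06, 0.015, 0.015, 0.015, 0.015, 0.015, 0.015, 0.015, 0.015],
  "grip_force": 60
}}

```text
time: 4.07
tool_pos: [0.5534, -0.1245, 0.0491]
tcp_rot: [2.966, -0.361, 0.76]
wrist_force: [6.8, 9.6, -5.0]
width: 0.277
grip_force: 59.0
```

Run:
```python
from h import *
s=read_state();p=np.load("p.npy");R=Ro.from_rotvec(s["tcp_rot"])
print(s["time"],s["width"]*.085,s["grip_force"],s["wrist_force"],s["q"])
H=np.array([p[0],p[1],.057]);h=R.inv().apply(H-s["tool_pos"]);print("hinge in tool",h,"r",np.hypot(h[0],h[2]))
for d in(.04,.05): print(d,h-Ro.from_rotvec([0,-d,0]).apply(h))
im=vision.read_camera("wrist");cv2.imwrite("pics/w2.png",im[:,:,::-1])
```

```text
4.0667 0.023524240607354217 58.97015154361725 [ 6.81165149  9.5908656  -4.97761107] [-0.27623755  0.01663414  2.36080628  0.06886992  0.26324695  1.47491085]
hinge in tool [0.11608915 0.00132824 0.0547287 ] r 0.1283429787249451
0.04 [ 0.00228142  0.         -0.00459855]
0.05 [ 2.88037610e-03 -2.16840434e-19 -5.73364243e-03]
```

View pics/w2.png

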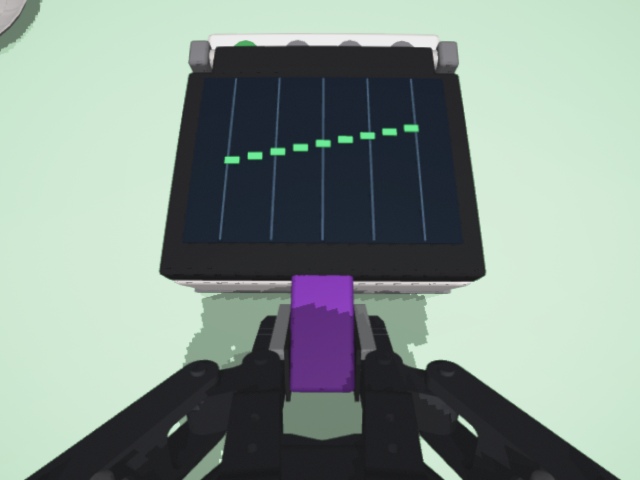

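The tab is gripped squarely between the pads. Starting the arc.

Request:
{"name": "jog_arm", "arguments": {
  "turn": [
    [0, -0.04, 0],
    [0, -0.04, 0],
    [0, -0.04, 0],
    [0, -0.04, 0],
    [0, -0.04, 0],
    [0, -0.04, 0],
    [0, -0.04, 0],
    [0, 0, 0]
  ],
  "delta_pos": [
    [0.0023, 0, -0.0046],
    [0.0023, 0, -0.0046],
    [0.0023, 0, -0.0046],
    [0.0023, 0, -0.0046],
    [0.0023, 0, -0.0046],
    [0.0023, 0, -0.0046],
    [0.0023, 0, -0.0046],
    [0, 0, 0]
  ],
  "gripper": [0.015, 0.015, 0.015, 0.015, 0.015, 0.015, 0.015, 0.015]
}}

```text
time: 4.78
tool_pos: [0.5566, -0.1253, 0.0857]
tcp_rot: [3.076, -0.376, 0.339]
wrist_force: [0.2, 7.5, 1.0]
width: 0.269
grip_force: 63.9
```

```bash
cat >> h.py <<'E'
def arm():
    s=read_state();p=np.load("p.npy");R=Ro.from_rotvec(s["tcp_rot"])
    H=np.array([p[0],p[1],.057]);h=R.inv().apply(H-s["tool_pos"])
    print(s["time"],s["width"]*.085,s["wrist_force"],s["q"]);print("hinge in tool",h)
    z=R.as_matrix()[:,2];print("tilt",np.pi/2-np.arctan2(-z[2],np.hypot(z[0],z[1]))*1,z)
    g=s["tool_pos"]-.022*z;d=g-H;print("ang by grasp point",np.arctan2(d[2],np.hypot(d[0],d[1])),np.linalg.norm(d))
E
python3 -c "
from h import *
arm()"
```

```text
4.7833 0.022840280615795797 [0.15423815 7.46797809 1.02113823] [-0.27005627  0.07723749  2.12892924  0.01245458  0.71651117  1.53532313]
hinge in tool [0.11555347 0.00131375 0.05516382]
tilt 0.2191034433448973 [ 0.21151054 -0.05006304 -0.97609271]
ang by grasp point 0.36968389074064406 0.13895534065581935
```

Request:
{"name": "jog_arm", "arguments": {
  "turn": [
    [0, -0.04, 0],
    [0, -0.04, 0],
    [0, -0.04, 0],
    [0, -0.04, 0],
    [0, -0.04, 0],
    [0, -0.04, 0],
    [0, -0.04, 0],
    [0, -0.04, 0],
    [0, -0.04, 0],
    [0, -0.04, 0],
    [0, 0, 0],
    [0, 0, 0]
  ],
  "delta_pos": [
    [0.0023, 0, -0.0046],
    [0.0023, 0, -0.0046],
    [0.0023, 0, -0.0046],
    [0.0023, 0, -0.0046],
    [0.0023, 0, -0.0046],
    [0.0023, 0, -0.0046],
    [0.0023, 0, -0.0046],
    [0.0023, 0, -0.0046],
    [0.0023, 0, -0.0046],
    [0.0023, 0, -0.0046],
    [0, 0, 0],
    [0, 0, 0]
  ],
  "gripper": [0.015, 0.015, 0.015, 0.015, 0.015, 0.015, 0.015, 0.015, 0.015, 0.015, 0.015, 0.015]
}}

```text
time: 5.78
tool_pos: [0.5767, -0.1304, 0.1312]
tcp_rot: [-3.083, 0.376, 0.276]
wrist_force: [2.3, 5.3, 1.1]
width: 0.27
grip_force: 63.7
```

Run:
```python
from h import *
arm()
T=vision.read_camera("top");S=vision.read_camera("side");cv2.imwrite("pics/t3.png",T[:,:,::-1]);cv2.imwrite("pics/s3.png",S[:,:,::-1])
a=cv2.resize(T[90:240,340:480],None,fx=3,fy=3,interpolation=2);b=cv2.resize(S[90:240,230:360],None,fx=3,fy=3,interpolation=2)
cv2.imwrite("pics/c3.png",np.hstack([a,b])[:,:,::-1])
p=np.load("p.npy")
for an in(.72,.785):
  q=[*p[:3],an];L=[[.110,.064,.006],[.110,-.064,.006],[0.01,.064,.006],[0.01,-.064,.006]]
  print(an,((proj(cam("top"),pts(q,L))-[340,90])*3).round().tolist(),((proj(cam("side"),pts(q,L))-[230,90])*3+[420,0]).round().tolist())
```

```text
5.7833 0.022962356507727436 [2.30356341 5.27163921 1.06765924] [-2.63458237e-01  3.03984985e-01  1.75528861e+00 -1.74366991e-03
  1.26108642e+00  1.55061658e+00]
hinge in tool [0.11563766 0.00131596 0.05452794]
tilt 0.1787745488692276 [-0.172113    0.04470362 -0.98406235]
ang by grasp point 0.7633641632518516 0.13867345634480951
0.72 [[76.0, 228.0], [334.0, 288.0], [102.0, 117.0], [338.0, 172.0]] [[604.0, 213.0], [727.0, 106.0], [511.0, 265.0], [632.0, 162.0]]
0.785 [[79.0, 215.0], [338.0, 276.0], [103.0, 116.0], [339.0, 171.0]] [[595.0, 203.0], [720.0, 96.0], [510.0, 264.0], [631.0, 162.0]]
```

View pics/c3.png

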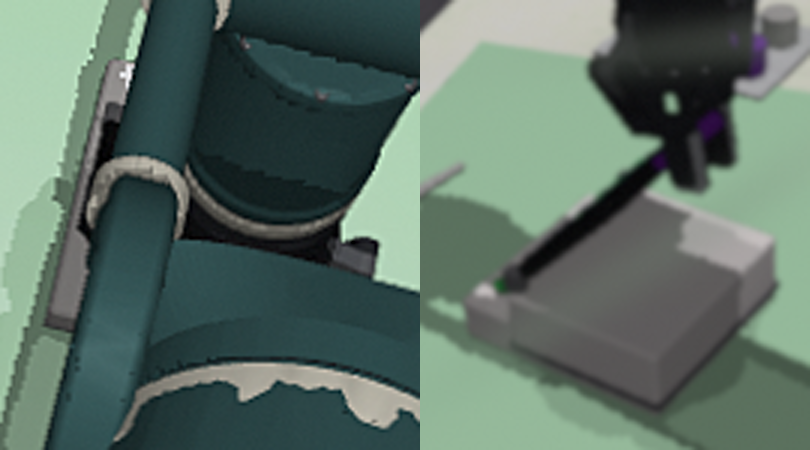

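The display is seen almost edge-on in the side view, panel line from crop px (510,280) to (660,160), consistent with about 0.76 rad. I'll make a last small raise, release, and back out along the tab axis.

Request:
{"name": "jog_arm", "arguments": {
  "turn": [
    [0, -0.025, 0],
    [0, 0, 0],
    [0, 0, 0],
    [0, 0, 0],
    [0, 0, 0],
    [0, 0, 0],
    [0, 0, 0],
    [0, 0, 0],
    [0, 0, 0],
    [0, 0, 0],
    [0, 0, 0],
    [0, 0, 0],
    [0, 0, 0],
    [0, 0, 0],
    [0, 0, 0],
    [0, 0, 0],
    [0, 0, 0],
    [0, 0, 0],
    [0, 0, 0],
    [0, 0, 0]
  ],
  "delta_pos": [
    [0.0014, 0, -0.0029],
    [0, 0, 0],
    [0, 0, 0],
    [0, 0, 0],
    [0, 0, 0],
    [0, 0, 0],
    [0, 0, 0],
    [0, 0, 0],
    [0, 0, 0],
    [-0.006, 0, -0.004],
    [-0.0125, 0, -0.008],
    [-0.0125, 0, -0.008],
    [-0.0125, 0, -0.008],
    [-0.0125, 0, -0.008],
    [-0.0125, 0, -0.008],
    [-0.0125, 0, -0.008],
    [-0.0125, 0, -0.008],
    [-0.0125, 0, -0.008],
    [0, 0, 0],
    [0, 0, 0]
  ],
  "gripper": [0.015, 0.015, 0.015, 0.015, 0.06, 0.06, 0.06, 0.06, 0.06, 0.06, 0.06, 0.06, 0.06, 0.06, 0.06, 0.06, 0.06, 0.06, 0.06, 0.06]
}}

```text
time: 7.55
tool_pos: [0.4906, -0.1106, 0.2222]
tcp_rot: [-3.079, 0.375, 0.313]
wrist_force: [1.6, -0.3, -0.6]
width: 0.7
grip_force: 0.0
```

Run:
```python
from h import *
arm()
s=read_state();W=vision.read_camera("wrist");S=vision.read_camera("side")
np.save("w4.npy",np.r_[s["tool_pos"],s["tcp_rot"]]);cv2.imwrite("pics/w4.png",W[:,:,::-1]);cv2.imwrite("pics/s4.png",S[:,:,::-1])
a=W[::1,100:540];b=cv2.resize(S[110:230,240:360],None,fx=3,fy=3,interpolation=2)
o=np.zeros((480,800,3),np.uint8);o[:,:440]=a;o[:360,440:]=b
cv2.imwrite("pics/c4.png",o[:,:,::-1])
p=np.load("p.npy")
L=[[.110,.064,.006],[.110,-.064,.006],[.152,.012,.005],[.152,-.012,.005],[.110,.012,.005],[.110,-.012,.005]]
for an in(.72,.785,.85):
  q=[*p[:3],an];print(an,(proj(cam("wrist",s),pts(q,L))-[100,0]).round().tolist(),((proj(cam("side"),pts(q,L))-[240,110])*3+[440,0]).round().tolist())
```

```text
7.55 0.059497383010168645 [ 1.60941894 -0.26824295 -0.64613148] [-0.26761203  0.08265546  1.84521916 -0.00529448  1.41613174  1.5468458 ]
hinge in tool [ 0.22173803 -0.00026953  0.12315983]
tilt 0.20247823430052403 [-0.19525717  0.04811302 -0.97957122]
ang by grasp point 0.7821119574142386 0.2650267964708734
0.72 [[95.0, 33.0], [346.0, 33.0], [195.0, 105.0], [245.0, 105.0], [197.0, 33.0], [244.0, 33.0]] [[594.0, 153.0], [717.0, 46.0], [693.0, 82.0], [717.0, 62.0], [648.0, 108.0], [671.0, 88.0]]
0.785 [[91.0, 21.0], [350.0, 21.0], [194.0, 91.0], [247.0, 91.0], [196.0, 21.0], [245.0, 21.0]] [[585.0, 143.0], [710.0, 36.0], [682.0, 68.0], [706.0, 47.0], [640.0, 98.0], [663.0, 78.0]]
0.85 [[86.0, 7.0], [355.0, 7.0], [192.0, 75.0], [248.0, 75.0], [195.0, 7.0], [246.0, 7.0]] [[577.0, 133.0], [702.0, 27.0], [671.0, 53.0], [694.0, 34.0], [632.0, 88.0], [655.0, 69.0]]
```

View pics/c4.png

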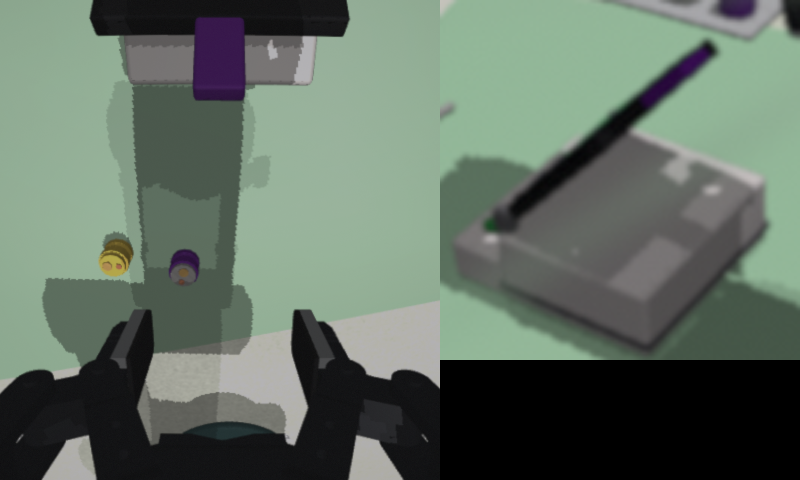

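The tab is released, the display stays up, and the holder and look-alike are undisturbed. Quick quantitative angle check from the purple tab and panel edge in both views.

Run:
```python
from h import *
w=np.load("w4.npy");cw=cam("wrist",dict(tool_pos=w[:3],tcp_rot=w[3:]));cs=cam("side");p=np.load("p.npy")
W=cv2.imread("pics/w4.png")[:,:,::-1].copy();S=cv2.imread("pics/s4.png")[:,:,::-1].copy()
h=cv2.cvtColor(W,cv2.COLOR_RGB2HSV);print("tab col",h[10:106:4,320].tolist())
print("panel bottom col V",h[24:46,240,2].tolist())
m=cv2.inRange(cv2.cvtColor(S,cv2.COLOR_RGB2HSV),(125,80,30),(160,255,255));m[:110]=0;m[150:]=0;m[:,:300]=0;m[:,338:]=0
ys,xs=np.nonzero(m);print("side tab",xs.mean(),ys.mean(),xs.min(),xs.max(),ys.min(),ys.max())
C=-cw[2].T@cw[3];print("cam ang from tab",C)
for a in(.74,.76,.785,.81,.83):
  q=[*p[:3],a];L=[[.152,0,.005],[.152,0,-.005],[.110,0,-.005],[.110,.064-.02,.006],[.110,.044,-.006]]
  B=[[r,y,z] for r in(.11,.152) for y in(-.012,.012) for z in(-.005,.005)]
  m=np.zeros((480,640),np.uint8);cv2.fillConvexPoly(m,cv2.convexHull((proj(cs,pts(q,B))*16).round().astype(np.int32)),1,shift=4)
  ys,xs=np.nonzero(m);print(a,proj(cw,pts(q,L))[:,1].round(1).tolist(),"side",xs.mean().round(1),ys.mean().round(1),xs.min(),xs.max(),ys.min(),ys.max())
```

```text
tab col [[120, 26, 20], [120, 22, 23], [139, 175, 73], [138, 173, 75], [139, 170, 75], [139, 173, 75], [139, 170, 75], [138, 171, 76], [138, 177, 75], [138, 171, 76], [138, 174, 76], [138, 171, 76], [138, 174, 76], [138, 172, 77], [138, 169, 77], [138, 171, 76], [138, 178, 76], [138, 174, 76], [138, 172, 77], [138, 166, 83], [138, 173, 65], [138, 165, 62], [138, 179, 57], [64, 41, 88]]
panel bottom col V [18, 16, 18, 17, 20, 18, 17, 17, 16, 17, 29, 71, 91, 94, 93, 93, 94, 94, 93, 93, 99, 115]
side tab 320.00689655172414 132.40689655172415 307 337 110 145
cam ang from tab [ 0.5953986  -0.13697287  0.34607445]
0.74 [101.1, 113.2, 43.8, 28.2, 45.8] side 321.7 139.4 309 335 129 150
0.76 [97.0, 109.8, 40.8, 24.5, 42.9] side 320.6 138.2 308 334 128 149
0.785 [91.4, 105.2, 36.9, 19.7, 39.0] side 319.7 136.5 307 332 126 147
0.81 [85.4, 100.3, 32.7, 14.7, 35.0] side 318.6 134.9 306 331 124 146
0.83 [80.3, 96.0, 29.2, 10.5, 31.6] side 317.3 134.2 305 330 123 145
```

```bash
python3 -c "
from workcell import ticket
print(ticket.finish_job())"
```

```text
the job is handed in; nothing more can be done
None
```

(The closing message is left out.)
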